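Put the inspection trays back on their own stations and cover the blue one

TASK

The three trays of inspected parts have been put down on each other's stations: move each one to the mat of its own colour, centred and square on it, using the empty grey mat as the free spot to swap them over. Once the blue tray is home, stack the white empty tray squarely on it as a dust cover, its corner feet dropped fully into the blue tray's mouth. Keep the trays level, set them down gently, and leave the brass block and the roll of tape alone.

Things in the scene. Friction and masses are not known exactly. Their poses are not given: they have to be found in the camera images.
- tray_blue: Blue open tray of aluminium pins, 100 (its x) by 64 (its y) by 40 mm tall, about 0.22 kg. Origin: centre of the underside at the foot tips, z up. 3 mm flat walls from z = 10 to the rim at z = 40, mouth 94 x 58 mm, contents fixed, below z = 28. On four corner feet 10 mm tall. Grip from above across the 64 mm width. Half a turn makes no difference. On a mat of another colour at the start.
- tray_red: Red open tray of six brass bushes, otherwise exactly like the blue tray: 100 (its x) by 64 (its y) by 40 mm tall, about 0.22 kg. Origin: centre of the underside at the foot tips, z up. On a mat of another colour at the start.
- tray_yellow: Yellow open tray of three steel plates, otherwise exactly like the blue tray: 100 (its x) by 64 (its y) by 40 mm tall, about 0.22 kg. Origin: centre of the underside at the foot tips, z up. On a mat of another colour at the start.
- tray_white: White empty tray on the bare bench, shaped as the blue tray, 0.10 kg, same origin. Tapered feet at x +-40, y +-22 mm, 6 mm across at the tip, 10 at the root, z = 0 to 10. Stacked, they drop into the corners of the lower tray's mouth (2 to 4 mm play) and its floor (z = 10) rests on the lower rim: origin 30 mm above the lower one's.
- mat_blue: Blue station mat fixed to the bench, 130 mm (its x) by 94 mm (its y), 4 mm thick; origin at the centre of its underside on the bench, so a tray's feet stand at z = 4 mm; z up. Half a turn makes no difference. A wrong tray stands on it at the start, its coloured border showing.
- mat_red: Red station mat fixed to the bench, 130 mm (its x) by 94 mm (its y), 4 mm thick; origin at the centre of its underside on the bench, so a tray's feet stand at z = 4 mm; z up. Half a turn makes no difference. A wrong tray stands on it at the start, its coloured border showing.
- mat_yellow: Yellow station mat fixed to the bench, 130 mm (its x) by 94 mm (its y), 4 mm thick; origin at the centre of its underside on the bench, so a tray's feet stand at z = 4 mm; z up. Half a turn makes no difference. A wrong tray stands on it at the start, its coloured border showing.
- mat_grey: Grey mat, the one free spot, empty at the start; fixed to the bench, same size and origin as the coloured mats.
- brass_block: Bystander: loose brass cube, 26 mm, on the bench; origin at the centre of its underside. Leave it alone.
- tape_roll: Bystander: loose beige roll of tape lying flat, 60 mm across, 19 mm high, 40 mm hole; origin at the centre of its underside. Leave it alone.
There are look-alikes about, which are no part of the job. Of the things that look like the tray_red, the largest one is meant.

How it is judged:
By the outcome, as a careful person would: the job done as asked, in the order asked, and still so for the second after the job is handed in, with the robot touching nothing.
It also fails if it takes over 128 s, if anything falls off the work surface, if the arm or the gripper's body presses on something with over 40 N, if the wrist force passes 120 N, or if a joint passes its speed limit or range.

ROBOT

A 6-joint arm with a two-finger parallel gripper is mounted at the origin on the work surface. World frame = base frame: x ahead of the robot, y to its left, z up, the work surface at z = 0. Lengths are in m, angles in rad, forces in N, time in s.
With the tool pointing down it reaches from about 0.325 to 0.9 m from the base axis. Payload 6.1 kg.
Tool frame: the origin (TCP) lies on the centre line of the jaws, within the pads' length; the fingertips stand 11 mm ahead of it and the grasp point (between the pads) lies 8 mm behind it; z points along the fingers, y is the line along which they close (so a half turn about z gives the same grasp; the last joint's range is limited). The gripper opens to 85 mm and grips with 20 to 120 N. Pads are 22 mm wide; open, the fingers measure 114 mm over their backs; the gripper's body (76 mm by 85 mm) begins 54 mm behind the grasp point. The pads swing forward as they close: fully open they stand 13 mm farther back than shut.
Start: joints at [-1.472, 0.22, 1.526, -0, 1.395, -0.126], TCP at [0.139, -0.609, 0.242] pointing down, gripper open.
Joint ranges: [-2.98, 2.98], [-0.91, 2.08], [0.09, 2.57], [-1.24, 4.39], [0.2, 2.65], [-2.68, 2.68]. Speed limits (rad/s): [2.57, 2.57, 3.01, 3.14, 3.14, 3.14].

INTERFACE

Orientations are given as a rotation vector (axis times angle).
In Python, from station import status, imaging, close_job gives the robot as it stands.
- The arm moves only by the tool apply_moves, never from a script. Its argument "deltas" is a list of rows, each a list of 6 numbers: the shift along the tool's x, y, z in units of 30 mm (1.0 is 30 mm), then the turn, a rotation vector about the tool's x, y, z in units of 6 degrees (1.0 is 6 degrees). A call has 1 to 20 rows; each row shifts and turns the commanded pose from where the row before left it, along the tool's axes as they then stand; what a row does not reach is not made up. A row lasts 1/8 s, in which the tool goes at most 62.5 mm and 10.7 degrees, less where a joint would pass 70% of its speed; a pose out of reach is approached as far as the arm can. A call is refused whole if a number of a shift passes 1 or a number of a turn 1, either way. A call with a gripper value outside its range is refused whole. "fingers" is the opening, from 0 (shut) to 1 (fully open), set as the call begins (left out, the last holds). The fingers move at their own pace and stop on an object; the grip force is fixed at half the most. Time passes only in rows, so rows that do not move let the fingers close. It gives the time, the measured TCP pose, the force, the opening and the grip force at its end, in the units of the state.
- status.observe(): the state, without advancing time (a new reading comes with each control period).
- imaging.get_image(name): name is "scene" or "top" or "wrist"; returns (picture, depth): 420x560x3 uint8, red, green, blue; 420x560 float32, m along the optical axis (not along the pixel's ray), 0 where there is no reading.
- imaging.get_calibration(name): a dict with "camera_matrix" (3x3 intrinsics, pixels), "origin" and "orientation" of the camera in the world; the wrist camera has in their place "hand_eye" (4x4, takes a point from camera to tool coordinates, whose origin is the TCP and whose axes are the flange's). Camera axes: x right, y up, looking along -z (the intrinsics and any distortion apply to the point x, -y, -z); pixel columns grow to the right and rows downward; lengths in m; the calibration is good to about 2 mm. The wrist camera is an equidistant fisheye: a pixel r from the principal point sees the ray r / f radians off the axis. A picture is of the moment at which its call begins: read the wrist's pose just before it. get_calibration takes no time and is no camera call.
- close_job(): hands the job in; it is judged then, once.
The state is a dict: "time_s": time; "joint_positions": joint angles; "joint_velocities": joint speeds; "joint_efforts": joint torques, N m; "ee_pos": TCP position; "orientation": TCP orientation; "contact_force": force on the tool from outside, world axes, zero at the start; "wrist_torque": the same for the moment, N m; "grip_width": finger opening in m; "finger_force": force on a finger pad.
Only numpy, scipy, OpenCV 4.12 (cv2) and the standard library are available. Lean on these libraries where they do the work, as an engineer would, in place of code of your own. Each camera call takes 0.05 s, during which the arm holds its last target. There are 200 camera calls.

## Working session

There is one attempt and no reset: what is moved stays moved. The work goes in short steps, Python scripts to look and compute and a tool call to move; the robot and the scene stay as the last step left them, time stands still between calls to the robot, and variables do not carry over. Pictures are saved under pics/ and viewed, at most 14 in all, crops included, and the job is handed in when it is done.

Besides the shell and the picture viewer there is one more tool, called after "Call:" as name([rows], argument=value, ...), one row to a line, values as JSON. apply_moves: Moves the arm, as the interface text tells. Its arguments: {"type":"object","properties":{"deltas":{"type":"array"},"fingers":{"type":"number"}},"required":["deltas"]}

```bash
mkdir -p pics; python3 - <<'E'
from station import status, imaging
import cv2, numpy as np
print(status.observe())
for n in ["scene","top","wrist"]:
    c=imaging.get_calibration(n); print(n,c)
for n in ["top","scene"]:
    p,d=imaging.get_image(n); cv2.imwrite(f"pics/{n}0.png",p[:,:,::-1]); np.savez(f"{n}0.npz",p=p,d=d)
E
```

```text
{'time_s': 0.0, 'joint_positions': array([-1.47210813e+00,  2.21262369e-01,  1.52763336e+00,  4.32500929e-06,
        1.39464948e+00, -1.26106593e-01]), 'joint_velocities': array([-8.90295793e-04, -8.11916111e-04,  6.81232871e-05, -5.69835294e-05,
       -3.16754880e-04,  1.76546124e-04]), 'joint_efforts': array([-3.97780459e-04, -4.96892381e+01, -3.89399457e+01, -2.42164369e-04,
        1.09063482e-02, -2.21304788e-05]), 'ee_pos': array([ 0.13925246, -0.60869472,  0.24116497]), 'orientation': array([-3.11982953e+00, -3.52143654e-01, -4.87022262e-05]), 'contact_force': array([-0.18864521, -0.04859499,  0.02150549]), 'wrist_torque': array([0.02103499, 0.00458956, 0.01970508]), 'finger_force': 0.0, 'grip_width': 0.08540052437586663}
scene {'camera_matrix': array([[444.18762062,   0.        , 285.66601486],
       [  0.        , 444.18762062, 207.94527563],
       [  0.        ,   0.        ,   1.        ]]), 'origin': array([0.98793305, 0.54422417, 0.59804437]), 'orientation': array([0.32994589, 1.0926717 , 2.31922777])}
top {'camera_matrix': array([[515.4451146 ,   0.        , 281.75835673],
       [  0.        , 515.4451146 , 209.7312864 ],
       [  0.        ,   0.        ,   1.        ]]), 'origin': array([ 0.47834446, -0.03942899,  1.03713195]), 'orientation': array([ 0.10623866, -0.06953387, -1.58010548])}
wrist {'camera_matrix': array([[325.1922621 ,   0.        , 281.5442956 ],
       [  0.        , 325.1922621 , 206.51517119],
       [  0.        ,   0.        ,   1.        ]]), 'hand_eye': array([[ 8.16852569e-04,  9.49790446e-01,  3.12885667e-01,
         8.03260269e-02],
       [ 9.99999479e-01, -9.67375159e-04,  3.25842794e-04,
        -4.65987368e-05],
       [ 6.12160194e-04,  3.12885238e-01, -9.49790742e-01,
        -1.31512240e-01],
       [ 0.00000000e+00,  0.00000000e+00,  0.00000000e+00,
         1.00000000e+00]])}
```

View pics/top0.png

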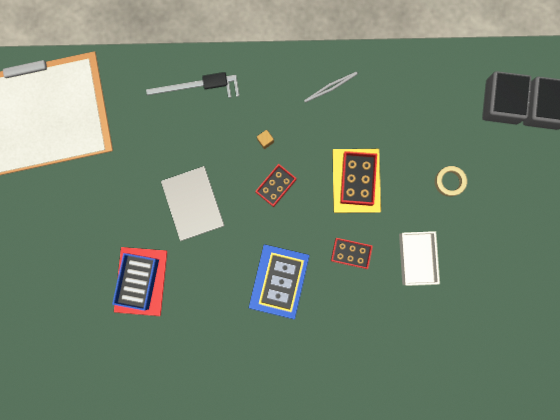

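View pics/scene0.png

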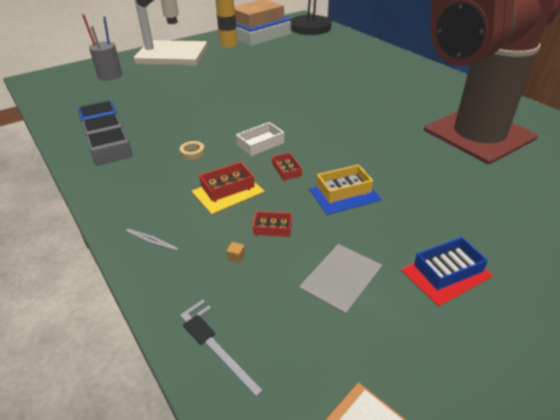

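```bash
cat > h.py <<'E'
from station import status, imaging
import cv2, numpy as np
from scipy.spatial.transform import Rotation as R
def cloud(name):
    """image, HSV, camera origin, per-pixel world ray (depth 1), world points"""
    s=status.observe(); p,d=imaging.get_image(name); c=imaging.get_calibration(name); K=c["camera_matrix"]
    v,u=np.mgrid[:420,:560]; x=(u-K[0,2])/K[0,0]; y=(v-K[1,2])/K[1,1]
    if name=="wrist":
        r=np.hypot(x,y)+1e-9; k=np.tan(np.minimum(r,1.4))/r; x,y=x*k,y*k
        T=np.eye(4); T[:3,:3]=R.from_rotvec(s["orientation"]).as_matrix(); T[:3,3]=s["ee_pos"]; T=T@c["hand_eye"]
    else:
        T=np.eye(4); T[:3,:3]=R.from_rotvec(c["orientation"]).as_matrix(); T[:3,3]=c["origin"]
    ray=np.stack([x,-y,-np.ones_like(x)],-1)@T[:3,:3].T
    return p,cv2.cvtColor(p,cv2.COLOR_RGB2HSV),T[:3,3],ray,T[:3,3]+ray*d[...,None],d
COL=dict(red=lambda h,s,v:((h<8)|(h>172))&(s>130)&(v>60),yellow=lambda h,s,v:(h>18)&(h<34)&(s>110)&(v>90),
 blue=lambda h,s,v:(h>105)&(h<130)&(s>110)&(v>40),white=lambda h,s,v:(s<60)&(v>110),grey=lambda h,s,v:(s<60)&(v>90))
def rect(c,col,z,near,rad,zmin,zmax):
    """min-area rectangle of pixels of a colour cast on plane z: centre, long, short, yaw of long axis"""
    p,hsv,o,ray,P,d=c
    h,s,v=[hsv[...,i].astype(int) for i in range(3)]
    Q=o+ray*((z-o[2])/ray[...,2:])
    m=(d>0)&COL[col](h,s,v)&(P[...,2]>zmin)&(P[...,2]<zmax)&(np.hypot(Q[...,0]-near[0],Q[...,1]-near[1])<rad)
    n,l,st,_=cv2.connectedComponentsWithStats(m.astype(np.uint8),connectivity=8)
    keep=np.isin(l,[i for i in range(1,n) if st[i,4]>=12])
    q=(Q[keep][:,:2]*1000).astype(np.float32)
    if len(q)<20: return None
    (cx,cy),(w,hh),a=cv2.minAreaRect(q)
    if w<hh: w,hh,a=hh,w,a+90
    a=(a+90)%180-90
    return [round(float(t),1) for t in (cx,cy,w,hh,a)]+[len(q)]
E
python3 - <<'E'
from h import *
c=cloud("top")
P=c[4]
for n,(u,v) in dict(bt=(137,283),yt=(280,282),rt=(359,180),wt=(420,258),grey=(193,203),tape=(452,181),br=(265,138)).items(): print(n,P[v,u].round(3), P[v-8:v+9,u-8:u+9,2].min().round(3),P[v-20:v+21,u-20:u+21,2].max().round(3))
N=lambda u,v:P[v,u]
for nm,col,z,(u,v),rad,a,b in [("bt","blue",.044,(137,283),.085,.035,.06),("rmat","red",.004,(140,282),.1,-.01,.02),("yt","yellow",.044,(280,282),.085,.035,.06),("bmat","blue",.004,(280,282),.1,-.01,.02),("rt","red",.044,(359,180),.085,.035,.06),("ymat","yellow",.004,(358,180),.1,-.01,.02),("wt","white",.04,(420,258),.085,.031,.06),("gmat","grey",.004,(193,203),.1,-.01,.02)]:
    print(nm,rect(c,col,z,N(u,v),rad,a,b))
E
```

```text
bt [0.451 0.267 0.03 ] 0.018 1.037
yt [ 0.451 -0.012  0.031] 0.019 1.037
rt [ 0.65  -0.171  0.02 ] 0.017 1.037
wt [ 0.495 -0.287  0.011] 0.008 1.037
grey [0.611 0.164 0.003] -0.001 1.037
tape [ 0.649 -0.361 -0.001] -0.006 1.037
br [0.737 0.016 0.027] -0.005 1.037
bt [455.5, 269.0, 99.1, 67.3, -10.3, 384]
rmat [455.0, 268.5, 130.1, 94.8, -5.0, 1147]
yt [451.8, -14.1, 98.4, 62.0, -14.5, 207]
bmat [451.9, -8.4, 130.4, 94.7, -13.8, 1263]
rt [651.0, -166.9, 99.3, 64.0, -5.2, 299]
ymat [653.5, -167.4, 131.0, 94.9, -0.7, 1192]
wt [494.8, -279.7, 99.9, 66.0, 1.8, 389]
gmat [611.0, 164.9, 198.6, 198.5, -45.3, 6653]
```

```bash
cat >> h.py <<'E'
def plan(*wps):
    """for each waypoint (x,y,z mm, yaw deg): tool-axis shift in units of 30 mm (turn first), turn in units of 6 deg"""
    s=status.observe(); m=R.from_rotvec(s["orientation"]).as_matrix()
    p=s["ee_pos"]*1000; a=np.degrees(np.arctan2(m[1,0],m[0,0]))
    print("t %.1f at"%s["time_s"],p.round(1),"yaw %.2f tilt"%a,np.degrees(m[:2,2]).round(2),"F",s["contact_force"].round(1),"w %.4f"%s["grip_width"])
    for w in wps:
        t=(a-w[3]+180)%360-180; q=np.radians(w[3]); d=np.array(w[:3])-p
        sh=np.array([d[0]*np.cos(q)+d[1]*np.sin(q), d[0]*np.sin(q)-d[1]*np.cos(q), -d[2]])/30
        print(w,"turn %.2f then shift"%(t/6),sh.round(2),"rows>=%d"%np.ceil(abs(sh).max()))
        p=np.array(w[:3],float); a=w[3]
E
python3 -c "
from h import *
plan((480,-120,200,-10.3),(440,269,160,-10.3))"
```

```text
t 0.1 at [ 139.3 -608.8  241.4] yaw 12.88 tilt [-0.01  0.09] F [ 0.1 -0.  -0.1] w 0.0852
(480, -120, 200, -10.3) turn 3.86 then shift [  8.26 -18.06   1.38] rows>=19
(440, 269, 160, -10.3) turn 0.00 then shift [ -3.63 -12.52   1.33] rows>=13
```

Call:
apply_moves([
  [0, 0, 0.345, 0, 0, 0.965],
  [0, 0, 0.345, 0, 0, 0.965],
  [0, 0, 0.345, 0, 0, 0.965],
  [0, 0, 0.345, 0, 0, 0.965],
  [0.4, -0.5, 0, 0, 0, 0],
  [0.459, -0.976, 0, 0, 0, 0],
  [0.459, -0.976, 0, 0, 0, 0],
  [0.459, -0.976, 0, 0, 0, 0],
  [0.459, -0.976, 0, 0, 0, 0],
  [0.459, -0.976, 0, 0, 0, 0],
  [0.459, -0.976, 0, 0, 0, 0],
  [0.459, -0.976, 0, 0, 0, 0],
  [0.459, -0.976, 0, 0, 0, 0],
  [0.459, -0.976, 0, 0, 0, 0],
  [0.459, -0.976, 0, 0, 0, 0],
  [0.459, -0.976, 0, 0, 0, 0],
  [0.459, -0.976, 0, 0, 0, 0],
  [0.459, -0.976, 0, 0, 0, 0],
  [0.459, -0.976, 0, 0, 0, 0],
  [0.459, -0.976, 0, 0, 0, 0],
], fingers=1)

```text
time_s: 2.65
ee_pos: [0.4361, -0.1994, 0.2015]
orientation: [3.129, -0.277, 0.001]
contact_force: [-0.2, -0.5, 0.3]
grip_width: 0.0854
finger_force: 0.0
```

Call:
apply_moves([
  [0.459, -0.976, 0, 0, 0, 0],
  [0.459, -0.976, 0, 0, 0, 0],
  [0.459, -0.976, 0, 0, 0, 0],
  [-0.25, -0.963, 0.1, 0, 0, 0],
  [-0.25, -0.963, 0.1, 0, 0, 0],
  [-0.25, -0.963, 0.1, 0, 0, 0],
  [-0.25, -0.963, 0.1, 0, 0, 0],
  [-0.25, -0.963, 0.1, 0, 0, 0],
  [-0.25, -0.963, 0.1, 0, 0, 0],
  [-0.25, -0.963, 0.1, 0, 0, 0],
  [-0.25, -0.963, 0.1, 0, 0, 0],
  [-0.25, -0.963, 0.1, 0, 0, 0],
  [-0.25, -0.963, 0.1, 0, 0, 0],
  [-0.25, -0.963, 0.1, 0, 0, 0],
  [-0.25, -0.963, 0.1, 0, 0, 0],
  [-0.25, -0.963, 0.1, 0, 0, 0],
  [0, 0, 0, 0, 0, 0],
  [0, 0, 0, 0, 0, 0],
])

```text
time_s: 4.9
ee_pos: [0.4623, 0.2648, 0.1622]
orientation: [3.129, -0.278, 0.0]
contact_force: [0.4, -0.4, -0.4]
grip_width: 0.0854
finger_force: 0.0
```

```bash
python3 - <<'E'
from h import *
plan((455.5,269,160,-10.3),(455.5,269,18,-10.3))
c=cloud("wrist"); cv2.imwrite("pics/w1.png",c[0][:,:,::-1])
print("bt",rect(c,"blue",.044,(.4555,.269),.085,.035,.06))
print("rmat",rect(c,"red",.004,(.455,.2685),.1,-.01,.02))
COL["grey"]=lambda h,s,v:(s<30)&(v>110)
c=cloud("top"); print("g",rect(c,"grey",.004,(.611,.164),.1,-.01,.02), c[1][203,193],c[1][203,235])
E
```

```text
t 4.9 at [462.3 264.8 162.2] yaw -10.16 tilt [ 0.01 -0.01] F [ 0.4 -0.4 -0.4] w 0.0854
(455.5, 269, 160, -10.3) turn 0.02 then shift [-0.25 -0.1   0.07] rows>=1
(455.5, 269, 18, -10.3) turn 0.00 then shift [ 0.   -0.    4.73] rows>=5
bt [455.8, 268.5, 100.7, 63.6, -10.6, 1803]
rmat [455.3, 268.1, 129.8, 94.0, -5.0, 4107]
g [610.5, 166.3, 130.8, 95.0, 18.5, 2964] [ 24  18 217] [ 65  61 118]
```

View pics/w1.png

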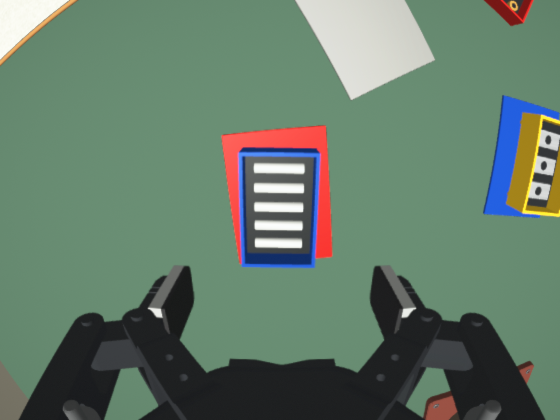

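Call:
apply_moves([
  [-0.235, -0.08, 0.4, 0, 0, 0.07],
  [0, 0, 0.8, 0, 0, 0],
  [0, 0, 0.8, 0, 0, 0],
  [0, 0, 0.8, 0, 0, 0],
  [0, 0, 0.8, 0, 0, 0],
  [0, 0, 0.6, 0, 0, 0],
  [0, 0, 0.4, 0, 0, 0],
  [0, 0, 0.2, 0, 0, 0],
  [0, 0, 0, 0, 0, 0],
  [0, 0, 0, 0, 0, 0],
])

```text
time_s: 6.25
ee_pos: [0.4569, 0.2685, 0.0186]
orientation: [-3.127, 0.293, -0.002]
contact_force: [0.9, 0.2, -0.4]
grip_width: 0.0855
finger_force: 0.0
```

Call:
apply_moves([
  [0, 0, 0, 0, 0, 0],
  [0, 0, 0, 0, 0, 0],
  [0, 0, 0, 0, 0, 0],
  [0, 0, 0, 0, 0, 0],
  [0, 0, 0, 0, 0, 0],
  [0, 0, 0, 0, 0, 0],
  [0, 0, 0, 0, 0, 0],
], fingers=0)

```text
time_s: 7.12
ee_pos: [0.4571, 0.2686, 0.0188]
orientation: [-3.127, 0.293, -0.002]
contact_force: [-0.9, -0.1, 7.1]
grip_width: 0.0633
finger_force: 66.2
```

```bash
python3 - <<'E'
from h import *
plan()
c=cloud("wrist"); print("bt",rect(c,"blue",.044,(.4555,.269),.085,.035,.06))
s=status.observe(); p=s["ee_pos"]*1000
plan((p[0],p[1],90,-10.5),(610.5,166.3,90,18.5),(610.5,166.3,p[2]+2,18.5))
E
```

```text
t 7.1 at [457.1 268.6  18.8] yaw -10.70 tilt [0.09 0.04] F [-0.9 -0.1  7.1] w 0.0633
bt [466.4, 266.9, 83.6, 65.0, -10.6, 6554]
t 7.2 at [457.1 268.6  18.8] yaw -10.70 tilt [0.09 0.04] F [-0.6 -0.6  5.7] w 0.0632
(np.float64(457.10864817172575), np.float64(268.6343628517753), 90, -10.5) turn -0.03 then shift [ 0.   -0.   -2.37] rows>=3
(610.5, 166.3, 90, 18.5) turn -4.83 then shift [ 3.77  4.86 -0.  ] rows>=5
(610.5, 166.3, np.float64(20.8277974964427), 18.5) turn 0.00 then shift [0.   0.   2.31] rows>=3
```

Call:
apply_moves([
  [0, 0, -0.15, 0, 0, 0],
  [0, 0, -0.3, 0, 0, 0],
  [0, 0, -0.5, 0, 0, -0.4],
  [0, 0, -0.6, 0, 0, -0.8],
  [0, 0, -0.5, 0, 0, -0.9],
  [0, 0, -0.3, 0, 0, -0.9],
  [0, 0, 0, 0, 0, -0.9],
  [0.25, 0.3, 0, 0, 0, -0.6],
  [0.5, 0.65, 0, 0, 0, -0.37],
  [0.67, 0.86, 0, 0, 0, 0],
  [0.67, 0.86, 0, 0, 0, 0],
  [0.67, 0.86, 0, 0, 0, 0],
  [0.6, 0.8, 0, 0, 0, 0],
  [0.37, 0.5, 0, 0, 0, 0],
  [0.15, 0.2, 0.2, 0, 0, 0],
  [0, 0, 0.5, 0, 0, 0],
  [0, 0, 0.6, 0, 0, 0],
  [0, 0, 0.4, 0, 0, 0],
  [0, 0, 0.2, 0, 0, 0],
  [0, 0, 0, 0, 0, 0],
])

```text
time_s: 9.68
ee_pos: [0.6129, 0.1605, 0.0307]
orientation: [-3.101, -0.506, 0.002]
contact_force: [-0.4, 0.7, -2.3]
grip_width: 0.0633
finger_force: 66.3
```

```bash
python3 - <<'E'
from h import *
plan((610.5,166.3,20,18.5))
E
```

```text
t 9.7 at [612.9 160.5  30.7] yaw 18.54 tilt [-0.06 -0.01] F [-0.4  0.7 -2.3] w 0.0633
(610.5, 166.3, 20, 18.5) turn 0.01 then shift [-0.02 -0.21  0.36] rows>=1
```

Call:
apply_moves([
  [-0.01, -0.2, 0.1, 0, 0, 0],
  [0, 0, 0.12, 0, 0, 0],
  [0, 0, 0.1, 0, 0, 0],
  [0, 0, 0.06, 0, 0, 0],
  [0, 0, 0, 0, 0, 0],
])

```text
time_s: 10.3
ee_pos: [0.6111, 0.1659, 0.0198]
orientation: [3.101, 0.505, -0.001]
contact_force: [0.4, 0.6, -2.2]
grip_width: 0.0634
finger_force: 66.3
```

Call:
apply_moves([
  [0, 0, 0, 0, 0, 0],
  [0, 0, 0, 0, 0, 0],
  [0, 0, 0, 0, 0, 0],
  [0, 0, 0, 0, 0, 0],
], fingers=1)

```text
time_s: 10.8
ee_pos: [0.6114, 0.166, 0.0202]
orientation: [-3.101, -0.506, -0.001]
contact_force: [0.0, -0.0, -0.4]
grip_width: 0.0856
finger_force: 0.0
```

```bash
python3 - <<'E'
from h import *
plan((610.5,166.3,160,18.5),(640,-168,160,-5.2))
E
```

```text
t 10.8 at [611.4 166.   20.2] yaw 18.52 tilt [0.02 0.  ] F [ 0.  -0.  -0.4] w 0.0856
(610.5, 166.3, 160, 18.5) turn 0.00 then shift [-0.02 -0.02 -4.66] rows>=5
(640, -168, 160, -5.2) turn 3.95 then shift [ 1.99 11.01 -0.  ] rows>=12
```

Call:
apply_moves([
  [0, 0, -0.4, 0, 0, 0],
  [0, 0, -0.85, 0, 0, 0],
  [0, 0, -0.85, 0, 0, 0.5],
  [0, 0, -0.85, 0, 0, 0.85],
  [0, 0, -0.85, 0, 0, 0.87],
  [0, 0, -0.86, 0, 0, 0.87],
  [0.1, 0.5, 0, 0, 0, 0.86],
  [0.17, 0.95, 0, 0, 0, 0],
  [0.17, 0.95, 0, 0, 0, 0],
  [0.17, 0.95, 0, 0, 0, 0],
  [0.17, 0.95, 0, 0, 0, 0],
  [0.17, 0.95, 0, 0, 0, 0],
  [0.17, 0.95, 0, 0, 0, 0],
  [0.17, 0.95, 0, 0, 0, 0],
  [0.17, 0.95, 0, 0, 0, 0],
  [0.17, 0.95, 0, 0, 0, 0],
  [0.17, 0.95, 0, 0, 0, 0],
  [0.17, 0.95, 0, 0, 0, 0],
  [0, 0, 0, 0, 0, 0],
  [0, 0, 0, 0, 0, 0],
])

```text
time_s: 13.3
ee_pos: [0.6417, -0.1659, 0.1603]
orientation: [-3.138, 0.142, -0.0]
contact_force: [-0.2, 0.6, 1.2]
grip_width: 0.0857
finger_force: 0.0
```

```bash
python3 - <<'E'
from h import *
c=cloud("wrist")
print("rt",rect(c,"red",.044,(.651,-.167),.085,.035,.06))
print("ymat",rect(c,"yellow",.004,(.6535,-.1674),.1,-.01,.02))
r=rect(c,"red",.044,(.651,-.167),.085,.035,.06)
plan((r[0],r[1],18,r[4]))
E
```

```text
rt [652.3, -168.8, 100.0, 64.3, -5.2, 1789]
ymat [653.5, -167.9, 130.4, 94.5, -0.1, 4571]
t 13.3 at [ 641.8 -165.5  160.1] yaw -5.15 tilt [0.01 0.02] F [ 0.3 -0.4 -0.7] w 0.0855
(652.3, -168.8, 18, -5.2) turn 0.01 then shift [0.36 0.08 4.74] rows>=5
```

Call:
apply_moves([
  [0.36, 0.08, 0.4, 0, 0, 0.01],
  [0, 0, 0.8, 0, 0, 0],
  [0, 0, 0.8, 0, 0, 0],
  [0, 0, 0.8, 0, 0, 0],
  [0, 0, 0.8, 0, 0, 0],
  [0, 0, 0.6, 0, 0, 0],
  [0, 0, 0.4, 0, 0, 0],
  [0, 0, 0.16, 0, 0, 0],
  [0, 0, 0, 0, 0, 0],
  [0, 0, 0, 0, 0, 0],
])

```text
time_s: 14.6
ee_pos: [0.6531, -0.17, 0.0181]
orientation: [3.138, -0.144, 0.003]
contact_force: [0.1, -0.4, -0.6]
grip_width: 0.0851
finger_force: 0.0
```

Call:
apply_moves([
  [0, 0, 0, 0, 0, 0],
  [0, 0, 0, 0, 0, 0],
  [0, 0, 0, 0, 0, 0],
  [0, 0, 0, 0, 0, 0],
  [0, 0, 0, 0, 0, 0],
  [0, 0, 0, 0, 0, 0],
  [0, 0, 0, 0, 0, 0],
], fingers=0)

```text
time_s: 15.48
ee_pos: [0.6531, -0.17, 0.0181]
orientation: [3.138, -0.144, 0.003]
contact_force: [-1.1, -0.2, 5.2]
grip_width: 0.0634
finger_force: 66.3
```

```bash
python3 - <<'E'
from h import *
plan()
s=status.observe(); p=s["ee_pos"]*1000
plan((p[0],p[1],100,-5.0),(455.3,268.1,100,-5.0))
E
```

```text
t 15.5 at [ 653.1 -170.    18.1] yaw -5.24 tilt [ 0.09 -0.04] F [-1.1 -0.2  5.2] w 0.0634
t 15.5 at [ 653.1 -170.    18.1] yaw -5.24 tilt [ 0.09 -0.04] F [-1.1 -0.2  5.2] w 0.0634
(np.float64(653.0729879412138), np.float64(-169.9944126591387), 100, -5.0) turn -0.04 then shift [ 0.   -0.   -2.73] rows>=3
(455.3, 268.1, 100, -5.0) turn 0.00 then shift [ -7.84 -13.97  -0.  ] rows>=14
```

Call:
apply_moves([
  [0, 0, -0.15, 0, 0, 0],
  [0, 0, -0.3, 0, 0, 0],
  [0, 0, -0.6, 0, 0, 0],
  [0, 0, -0.7, 0, 0, 0],
  [0, 0, -0.6, 0, 0, 0],
  [-0.14, -0.25, -0.38, 0, 0, 0],
  [-0.28, -0.5, 0, 0, 0, 0],
  [-0.45, -0.8, 0, 0, 0, 0],
  [-0.53, -0.94, 0, 0, 0, 0],
  [-0.53, -0.94, 0, 0, 0, 0],
  [-0.53, -0.94, 0, 0, 0, 0],
  [-0.53, -0.94, 0, 0, 0, 0],
  [-0.53, -0.94, 0, 0, 0, 0],
  [-0.53, -0.94, 0, 0, 0, 0],
  [-0.53, -0.94, 0, 0, 0, 0],
  [-0.53, -0.94, 0, 0, 0, 0],
  [-0.53, -0.94, 0, 0, 0, 0],
  [-0.53, -0.94, 0, 0, 0, 0],
  [-0.53, -0.94, 0, 0, 0, 0],
  [-0.53, -0.94, 0, 0, 0, 0],
])

```text
time_s: 17.98
ee_pos: [0.469, 0.2347, 0.0979]
orientation: [3.138, -0.143, -0.003]
contact_force: [0.6, 0.7, -2.6]
grip_width: 0.0629
finger_force: 66.1
```

Call:
apply_moves([
  [-0.41, -0.75, 0, 0, 0, 0],
  [-0.2, -0.39, 0.2, 0, 0, 0],
  [0, 0, 0.4, 0, 0, 0],
  [0, 0, 0.5, 0, 0, 0],
  [0, 0, 0.5, 0, 0, 0],
  [0, 0, 0.3, 0, 0, 0],
  [0, 0, 0.1, 0, 0, 0],
  [0, 0, 0, 0, 0, 0],
  [0, 0, 0, 0, 0, 0],
])

```text
time_s: 19.1
ee_pos: [0.4569, 0.2693, 0.0395]
orientation: [-3.138, 0.144, -0.002]
contact_force: [-0.5, -0.2, -2.4]
grip_width: 0.0633
finger_force: 66.1
```

```bash
python3 - <<'E'
from h import *
plan((456.2,268.1,18.0,-5.0))
E
```

```text
t 19.1 at [456.9 269.3  39.5] yaw -5.24 tilt [0.06 0.03] F [-0.5 -0.2 -2.4] w 0.0633
(456.2, 268.1, 18.0, -5.0) turn -0.04 then shift [-0.02  0.04  0.72] rows>=1
```

Call:
apply_moves([
  [-0.02, 0.03, 0.2, 0, 0, -0.04],
  [0, 0, 0.2, 0, 0, 0],
  [0, 0, 0.15, 0, 0, 0],
  [0, 0, 0.08, 0, 0, 0],
  [0, 0, 0.05, 0, 0, 0],
  [0, 0, 0.03, 0, 0, 0],
  [0, 0, 0, 0, 0, 0],
  [0, 0, 0, 0, 0, 0],
])

```text
time_s: 20.1
ee_pos: [0.4559, 0.2684, 0.0181]
orientation: [-3.138, 0.137, -0.001]
contact_force: [-3.7, -0.5, 4.2]
grip_width: 0.0633
finger_force: 66.4
```

Call:
apply_moves([
  [0, 0, 0, 0, 0, 0],
  [0, 0, 0, 0, 0, 0],
  [0, 0, 0, 0, 0, 0],
  [0, 0, -0.2, 0, 0, 0],
  [0, 0, -0.5, 0, 0, 0],
  [0, 0, -0.8, 0, 0, 0],
  [0, 0, -0.8, 0, 0, 0],
  [0, 0, -0.8, 0, 0, 0],
  [0, 0, -0.8, 0, 0, 0],
  [0, 0, -0.6, 0, 0, 0],
  [0, 0, -0.2, 0, 0, 0],
  [0, 0, 0, 0, 0, 0],
], fingers=1)

```text
time_s: 21.6
ee_pos: [0.4557, 0.2683, 0.1588]
orientation: [-3.138, 0.137, -0.001]
contact_force: [1.0, 0.4, -0.5]
grip_width: 0.0854
finger_force: 0.0
```

```bash
python3 - <<'E'
from h import *
c=cloud("wrist")
print("rt on rmat",rect(c,"red",.044,(.4555,.268),.085,.035,.06),rect(c,"red",.004,(.455,.268),.1,-.01,.02))
plan((445,-11,160,-14.5))
E
```

```text
rt on rmat [455.8, 268.6, 100.1, 64.6, -5.0, 1999] [451.8, 268.5, 136.4, 94.0, -5.0, 4428]
t 21.6 at [455.3 268.2 158.1] yaw -5.00 tilt [-0.05 -0.02] F [ 0.1  0.  -0.7] w 0.0852
(445, -11, 160, -14.5) turn 1.58 then shift [ 2.    9.1  -0.06] rows>=10
```

Red is home within about 0.5 mm. Next, yellow.

Call:
apply_moves([
  [0, 0, 0, 0, 0, 0.79],
  [0, 0, 0, 0, 0, 0.79],
  [0.1, 0.45, 0, 0, 0, 0],
  [0.2, 0.9, 0, 0, 0, 0],
  [0.2, 0.92, 0, 0, 0, 0],
  [0.2, 0.92, 0, 0, 0, 0],
  [0.2, 0.92, 0, 0, 0, 0],
  [0.2, 0.92, 0, 0, 0, 0],
  [0.2, 0.92, 0, 0, 0, 0],
  [0.2, 0.92, 0, 0, 0, 0],
  [0.2, 0.92, 0, 0, 0, 0],
  [0.2, 0.9, 0, 0, 0, 0],
  [0.1, 0.4, 0, 0, 0, 0],
  [0, 0, 0, 0, 0, 0],
  [0, 0, 0, 0, 0, 0],
])

```text
time_s: 23.52
ee_pos: [0.4454, -0.0102, 0.1584]
orientation: [-3.116, 0.395, 0.001]
contact_force: [-0.1, 0.4, 0.5]
grip_width: 0.0854
finger_force: 0.0
```

```bash
python3 - <<'E'
from h import *
c=cloud("wrist")
r=rect(c,"yellow",.044,(.452,-.012),.085,.035,.06)
print("yt",r,"bmat",rect(c,"blue",.004,(.452,-.008),.1,-.01,.02))
plan((r[0],r[1],18,r[4]))
E
```

```text
yt [452.5, -14.9, 100.5, 64.2, -14.4, 1933] bmat [452.2, -9.3, 129.9, 94.0, -13.8, 4069]
t 23.6 at [445.5 -10.  158.5] yaw -14.42 tilt [-0.02  0.02] F [-0.1 -0.2  0.4] w 0.0853
(452.5, -14.9, 18, -14.4) turn -0.00 then shift [0.27 0.1  4.68] rows>=5
```

Call:
apply_moves([
  [0.27, 0.1, 0.4, 0, 0, 0],
  [0, 0, 0.8, 0, 0, 0],
  [0, 0, 0.8, 0, 0, 0],
  [0, 0, 0.8, 0, 0, 0],
  [0, 0, 0.8, 0, 0, 0],
  [0, 0, 0.55, 0, 0, 0],
  [0, 0, 0.35, 0, 0, 0],
  [0, 0, 0.17, 0, 0, 0],
  [0, 0, 0, 0, 0, 0],
  [0, 0, 0, 0, 0, 0],
])

```text
time_s: 24.82
ee_pos: [0.4534, -0.0158, 0.0192]
orientation: [3.116, -0.396, 0.002]
contact_force: [-0.1, -0.6, 0.2]
grip_width: 0.0849
finger_force: 0.0
```

Call:
apply_moves([
  [0, 0, 0, 0, 0, 0],
  [0, 0, 0, 0, 0, 0],
  [0, 0, 0, 0, 0, 0],
  [0, 0, 0, 0, 0, 0],
  [0, 0, 0, 0, 0, 0],
  [0, 0, 0, 0, 0, 0],
  [0, 0, 0, 0, 0, 0],
], fingers=0)

```text
time_s: 25.7
ee_pos: [0.4535, -0.0159, 0.0194]
orientation: [3.116, -0.396, 0.003]
contact_force: [-0.8, -0.6, 5.4]
grip_width: 0.0633
finger_force: 65.9
```

```bash
python3 - <<'E'
from h import *
s=status.observe(); p=s["ee_pos"]*1000
plan((p[0],p[1],100,-0.3),(653.5,-167.8,100,-0.3))
E
```

```text
t 25.7 at [453.5 -15.9  19.4] yaw -14.48 tilt [ 0.09 -0.02] F [-0.8 -0.6  5.4] w 0.0633
(np.float64(453.51490633288114), np.float64(-15.864482560169371), 100, -0.3) turn -2.36 then shift [ 0.   -0.   -2.69] rows>=3
(653.5, -167.8, 100, -0.3) turn 0.00 then shift [ 6.69  5.03 -0.  ] rows>=7
```

Call:
apply_moves([
  [0, 0, -0.15, 0, 0, 0],
  [0, 0, -0.3, 0, 0, 0],
  [0, 0, -0.6, 0, 0, -0.36],
  [0, 0, -0.7, 0, 0, -0.7],
  [0, 0, -0.6, 0, 0, -0.7],
  [0.16, 0.12, -0.34, 0, 0, -0.6],
  [0.4, 0.3, 0, 0, 0, 0],
  [0.7, 0.53, 0, 0, 0, 0],
  [0.85, 0.64, 0, 0, 0, 0],
  [0.85, 0.64, 0, 0, 0, 0],
  [0.85, 0.64, 0, 0, 0, 0],
  [0.85, 0.64, 0, 0, 0, 0],
  [0.85, 0.64, 0, 0, 0, 0],
  [0.7, 0.53, 0, 0, 0, 0],
  [0.4, 0.3, 0, 0, 0, 0],
  [0.12, 0.08, 0.2, 0, 0, 0],
  [0, 0, 0.6, 0, 0, 0],
  [0, 0, 0.7, 0, 0, 0],
  [0, 0, 0.4, 0, 0, 0],
  [0, 0, 0.1, 0, 0, 0],
])

```text
time_s: 28.2
ee_pos: [0.6521, -0.1681, 0.0371]
orientation: [-3.14, 0.009, 0.005]
contact_force: [0.5, 0.0, -2.7]
grip_width: 0.0631
finger_force: 66.2
```

Call:
apply_moves([
  [0, 0, 0, 0, 0, 0],
  [0, 0, 0, 0, 0, 0],
])

```text
time_s: 28.45
ee_pos: [0.6542, -0.1691, 0.0403]
orientation: [3.141, -0.009, 0.003]
contact_force: [-0.3, -0.6, -2.1]
grip_width: 0.063
finger_force: 66.2
```

```bash
python3 - <<'E'
from h import *
plan((654.7,-167.8,18.4,-0.3))
E
```

```text
t 28.4 at [ 654.2 -169.1   40.3] yaw -0.32 tilt [ 0.09 -0.04] F [-0.3 -0.6 -2.1] w 0.0630
(654.7, -167.8, 18.4, -0.3) turn -0.00 then shift [ 0.02 -0.04  0.73] rows>=1
```

Call:
apply_moves([
  [0.02, -0.04, 0.2, 0, 0, 0],
  [0, 0, 0.2, 0, 0, 0],
  [0, 0, 0.15, 0, 0, 0],
  [0, 0, 0.08, 0, 0, 0],
  [0, 0, 0.05, 0, 0, 0],
  [0, 0, 0.03, 0, 0, 0],
  [0, 0, 0.02, 0, 0, 0],
  [0, 0, 0, 0, 0, 0],
])

```text
time_s: 29.45
ee_pos: [0.6543, -0.1677, 0.0194]
orientation: [3.141, -0.009, 0.0]
contact_force: [-6.9, 2.4, 10.3]
grip_width: 0.0634
finger_force: 67.8
```

Call:
apply_moves([
  [0, 0, 0, 0, 0, 0],
  [0, 0, 0, 0, 0, 0],
  [0, 0, 0, 0, 0, 0],
  [0, 0, -0.2, 0, 0, 0],
  [0, 0, -0.5, 0, 0, 0],
  [0, 0, -0.8, 0, 0, 0],
  [0, 0, -0.8, 0, 0, 0],
  [0, 0, -0.8, 0, 0, 0],
  [0, 0, -0.8, 0, 0, 0],
  [0, 0, -0.6, 0, 0, 0],
  [0, 0, -0.2, 0, 0, 0],
  [0, 0, 0, 0, 0, 0],
], fingers=1)

```text
time_s: 30.95
ee_pos: [0.6542, -0.1677, 0.1585]
orientation: [3.141, -0.009, 0.001]
contact_force: [1.4, -0.4, -0.3]
grip_width: 0.0854
finger_force: 0.0
```

```bash
python3 - <<'E'
from h import *
c=cloud("wrist")
print("yt on ymat",rect(c,"yellow",.044,(.6535,-.168),.085,.035,.06),rect(c,"yellow",.004,(.6535,-.168),.1,-.01,.02))
plan((600,164,160,18.5))
E
```

```text
yt on ymat [653.8, -167.7, 100.9, 64.6, -0.3, 2014] [649.8, -167.9, 137.9, 94.6, -0.1, 4571]
t 31.0 at [ 653.7 -167.5  157.6] yaw -0.32 tilt [-0.06  0.02] F [-0.9  0.3 -1.1] w 0.0855
(600, 164, 160, 18.5) turn -3.14 then shift [  1.81 -11.05  -0.08] rows>=12
```

Yellow is home. Back to blue on the grey mat.

Call:
apply_moves([
  [0, 0, 0, 0, 0, -0.78],
  [0, 0, 0, 0, 0, -0.78],
  [0, 0, 0, 0, 0, -0.79],
  [0, 0, 0, 0, 0, -0.79],
  [0.1, -0.5, 0, 0, 0, 0],
  [0.16, -0.95, 0, 0, 0, 0],
  [0.16, -0.95, 0, 0, 0, 0],
  [0.16, -0.95, 0, 0, 0, 0],
  [0.16, -0.95, 0, 0, 0, 0],
  [0.16, -0.95, 0, 0, 0, 0],
  [0.16, -0.95, 0, 0, 0, 0],
  [0.16, -0.95, 0, 0, 0, 0],
  [0.16, -0.95, 0, 0, 0, 0],
  [0.16, -0.95, 0, 0, 0, 0],
  [0.16, -0.95, 0, 0, 0, 0],
  [0.16, -0.7, 0, 0, 0, 0],
  [0.05, -0.35, 0, 0, 0, 0],
  [0, 0, 0, 0, 0, 0],
  [0, 0, 0, 0, 0, 0],
])

```text
time_s: 33.38
ee_pos: [0.6033, 0.1641, 0.1582]
orientation: [3.101, 0.504, -0.0]
contact_force: [0.9, 0.2, -0.4]
grip_width: 0.0849
finger_force: 0.0
```

```bash
python3 - <<'E'
from h import *
c=cloud("wrist")
r=rect(c,"blue",.044,(.610,.166),.085,.035,.06)
print("bt",r)
plan((r[0],r[1],18,r[4]))
E
```

```text
bt [610.2, 165.4, 101.2, 64.2, 17.7, 1973]
t 33.4 at [603.4 164.  158.3] yaw 18.46 tilt [ 0.   -0.02] F [-0.2 -0.1  0.2] w 0.0856
(610.2, 165.4, 18, 17.7) turn 0.13 then shift [0.23 0.02 4.68] rows>=5
```

Call:
apply_moves([
  [0.23, 0.02, 0.4, 0, 0, 0.13],
  [0, 0, 0.8, 0, 0, 0],
  [0, 0, 0.8, 0, 0, 0],
  [0, 0, 0.8, 0, 0, 0],
  [0, 0, 0.8, 0, 0, 0],
  [0, 0, 0.55, 0, 0, 0],
  [0, 0, 0.35, 0, 0, 0],
  [0, 0, 0.17, 0, 0, 0],
  [0, 0, 0, 0, 0, 0],
  [0, 0, 0, 0, 0, 0],
])

```text
time_s: 34.67
ee_pos: [0.6106, 0.1666, 0.0191]
orientation: [-3.104, -0.484, -0.002]
contact_force: [0.3, -0.4, 0.2]
grip_width: 0.0855
finger_force: 0.0
```

Call:
apply_moves([
  [0, 0, 0, 0, 0, 0],
  [0, 0, 0, 0, 0, 0],
  [0, 0, 0, 0, 0, 0],
  [0, 0, 0, 0, 0, 0],
  [0, 0, 0, 0, 0, 0],
  [0, 0, 0, 0, 0, 0],
  [0, 0, 0, 0, 0, 0],
], fingers=0)

```text
time_s: 35.55
ee_pos: [0.6107, 0.1666, 0.0193]
orientation: [-3.104, -0.484, -0.003]
contact_force: [-2.0, -0.5, 6.7]
grip_width: 0.0633
finger_force: 66.4
```

```bash
python3 - <<'E'
from h import *
s=status.observe(); p=s["ee_pos"]*1000
plan((p[0],p[1],100,-13.8),(452.1,-9.0,100,-13.8))
E
```

```text
t 35.5 at [610.7 166.6  19.3] yaw 17.74 tilt [0.09 0.02] F [-2.  -0.5  6.7] w 0.0633
(np.float64(610.6553646093404), np.float64(166.64384762070043), 100, -13.8) turn 5.26 then shift [ 0.   -0.   -2.69] rows>=3
(452.1, -9.0, 100, -13.8) turn 0.00 then shift [-3.74  6.95 -0.  ] rows>=7
```

Call:
apply_moves([
  [0, 0, -0.15, 0, 0, 0],
  [0, 0, -0.3, 0, 0, 0],
  [0, 0, -0.6, 0, 0, 0.36],
  [0, 0, -0.7, 0, 0, 0.7],
  [0, 0, -0.6, 0, 0, 0.9],
  [0, 0, -0.34, 0, 0, 0.9],
  [0, 0, 0, 0, 0, 0.9],
  [0, 0, 0, 0, 0, 0.9],
  [-0.15, 0.3, 0, 0, 0, 0.6],
  [-0.35, 0.65, 0, 0, 0, 0],
  [-0.5, 0.95, 0, 0, 0, 0],
  [-0.5, 0.95, 0, 0, 0, 0],
  [-0.5, 0.95, 0, 0, 0, 0],
  [-0.5, 0.95, 0, 0, 0, 0],
  [-0.5, 0.95, 0, 0, 0, 0],
  [-0.35, 0.7, 0, 0, 0, 0],
  [-0.25, 0.4, 0, 0, 0, 0],
  [-0.11, 0.15, 0.2, 0, 0, 0],
  [0, 0, 0.6, 0, 0, 0],
  [0, 0, 0.7, 0, 0, 0],
])

```text
time_s: 38.05
ee_pos: [0.4533, -0.0095, 0.0536]
orientation: [-3.119, 0.378, -0.002]
contact_force: [0.2, -0.8, -3.6]
grip_width: 0.0634
finger_force: 66.4
```

Call:
apply_moves([
  [0, 0, 0.4, 0, 0, 0],
  [0, 0, 0.1, 0, 0, 0],
  [0, 0, 0, 0, 0, 0],
  [0, 0, 0, 0, 0, 0],
])

```text
time_s: 38.55
ee_pos: [0.4532, -0.0099, 0.0396]
orientation: [3.119, -0.378, 0.002]
contact_force: [0.8, 0.1, -2.5]
grip_width: 0.0632
finger_force: 66.4
```

```bash
python3 - <<'E'
from h import *
plan((452.9,-9.2,18.4,-13.8))
E
```

```text
t 38.5 at [453.2  -9.9  39.6] yaw -13.81 tilt [ 0.08 -0.01] F [ 0.8  0.1 -2.5] w 0.0632
(452.9, -9.2, 18.4, -13.8) turn -0.00 then shift [-0.01 -0.02  0.71] rows>=1
```

Call:
apply_moves([
  [-0.01, -0.02, 0.2, 0, 0, 0],
  [0, 0, 0.2, 0, 0, 0],
  [0, 0, 0.14, 0, 0, 0],
  [0, 0, 0.08, 0, 0, 0],
  [0, 0, 0.05, 0, 0, 0],
  [0, 0, 0.02, 0, 0, 0],
  [0, 0, 0, 0, 0, 0],
  [0, 0, 0, 0, 0, 0],
])

```text
time_s: 39.55
ee_pos: [0.4521, -0.0091, 0.0192]
orientation: [3.119, -0.378, -0.002]
contact_force: [-7.3, 1.0, 10.7]
grip_width: 0.0635
finger_force: 68.3
```

Call:
apply_moves([
  [0, 0, 0, 0, 0, 0],
  [0, 0, 0, 0, 0, 0],
  [0, 0, 0, 0, 0, 0],
  [0, 0, -0.2, 0, 0, 0],
  [0, 0, -0.5, 0, 0, 0],
  [0, 0, -0.8, 0, 0, 0],
  [0, 0, -0.8, 0, 0, 0],
  [0, 0, -0.8, 0, 0, 0],
  [0, 0, -0.8, 0, 0, 0],
  [0, 0, -0.6, 0, 0, 0],
  [0, 0, -0.2, 0, 0, 0],
  [0, 0, 0, 0, 0, 0],
], fingers=1)

```text
time_s: 41.05
ee_pos: [0.4526, -0.0092, 0.1598]
orientation: [3.119, -0.378, 0.002]
contact_force: [0.3, -0.2, -0.2]
grip_width: 0.0856
finger_force: 0.0
```

```bash
python3 - <<'E'
from h import *
c=cloud("wrist")
print("bt on bmat",rect(c,"blue",.044,(.452,-.009),.085,.035,.06),rect(c,"blue",.004,(.452,-.009),.1,-.01,.02))
plan((488,-280,160,1.8))
E
```

```text
bt on bmat [452.1, -9.0, 100.0, 64.6, -13.5, 1969] [448.7, -8.4, 137.3, 94.0, -13.8, 4508]
t 41.1 at [452.1  -9.1 159. ] yaw -13.82 tilt [-0.01  0.  ] F [-0.1 -0.2  0.2] w 0.0855
(488, -280, 160, 1.8) turn -2.60 then shift [ 0.91  9.06 -0.03] rows>=10
```

Call:
apply_moves([
  [0, 0, 0, 0, 0, -0.86],
  [0, 0, 0, 0, 0, -0.87],
  [0, 0, 0, 0, 0, -0.87],
  [0.05, 0.45, 0, 0, 0, 0],
  [0.09, 0.9, 0, 0, 0, 0],
  [0.09, 0.92, 0, 0, 0, 0],
  [0.09, 0.92, 0, 0, 0, 0],
  [0.09, 0.92, 0, 0, 0, 0],
  [0.09, 0.92, 0, 0, 0, 0],
  [0.09, 0.92, 0, 0, 0, 0],
  [0.09, 0.92, 0, 0, 0, 0],
  [0.09, 0.92, 0, 0, 0, 0],
  [0.09, 0.87, 0, 0, 0, 0],
  [0.05, 0.4, 0, 0, 0, 0],
  [0, 0, 0, 0, 0, 0],
  [0, 0, 0, 0, 0, 0],
])

```text
time_s: 43.1
ee_pos: [0.4878, -0.2792, 0.1588]
orientation: [-3.14, -0.049, 0.001]
contact_force: [0.4, 0.3, 0.1]
grip_width: 0.0852
finger_force: 0.0
```

```bash
python3 - <<'E'
from h import *
c=cloud("wrist"); cv2.imwrite("pics/w2.png",c[0][:,:,::-1])
r=rect(c,"white",.040,(.495,-.280),.085,.031,.06)
print("wt",r)
plan((r[0],r[1],14,r[4]))
E
```

```text
wt [494.8, -282.1, 100.7, 64.5, 1.8, 2031]
t 43.1 at [ 487.9 -279.1  159. ] yaw 1.80 tilt [-0.02  0.03] F [-0.1 -0.1 -1.1] w 0.0856
(494.8, -282.1, 14, 1.8) turn 0.00 then shift [0.23 0.11 4.83] rows>=5
```

View pics/w2.png

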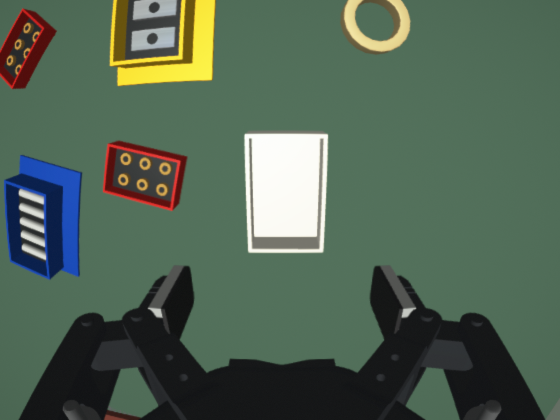

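Call:
apply_moves([
  [0.23, 0.1, 0.4, 0, 0, 0],
  [0, 0, 0.8, 0, 0, 0],
  [0, 0, 0.8, 0, 0, 0],
  [0, 0, 0.8, 0, 0, 0],
  [0, 0, 0.8, 0, 0, 0],
  [0, 0, 0.5, 0, 0, 0],
  [0, 0, 0.3, 0, 0, 0],
  [0, 0, 0.12, 0, 0, 0],
  [0, 0, 0, 0, 0, 0],
  [0, 0, 0, 0, 0, 0],
])

```text
time_s: 44.4
ee_pos: [0.4956, -0.2832, 0.0244]
orientation: [3.14, 0.049, 0.002]
contact_force: [0.3, 0.4, -1.1]
grip_width: 0.0857
finger_force: 0.0
```

Call:
apply_moves([
  [0, 0, 0, 0, 0, 0],
  [0, 0, 0, 0, 0, 0],
  [0, 0, 0, 0, 0, 0],
  [0, 0, 0, 0, 0, 0],
  [0, 0, 0, 0, 0, 0],
  [0, 0, 0, 0, 0, 0],
  [0, 0, 0, 0, 0, 0],
], fingers=0)

```text
time_s: 45.28
ee_pos: [0.4957, -0.2833, 0.0246]
orientation: [3.14, 0.049, 0.002]
contact_force: [0.1, 0.2, 5.6]
grip_width: 0.0626
finger_force: 66.0
```

```bash
python3 - <<'E'
from h import *
s=status.observe(); p=s["ee_pos"]*1000
plan((p[0],p[1],125,-13.7),(452.1,-9.0,125,-13.7))
E
```

```text
t 45.3 at [ 495.7 -283.3   24.6] yaw 1.78 tilt [ 0.08 -0.06] F [0.1 0.2 5.6] w 0.0626
(np.float64(495.7430010703142), np.float64(-283.2775199700788), 125, -13.7) turn 2.58 then shift [ 0.   -0.   -3.35] rows>=4
(452.1, -9.0, 125, -13.7) turn 0.00 then shift [-3.58 -8.54 -0.  ] rows>=9
```

Call:
apply_moves([
  [0, 0, -0.15, 0, 0, 0],
  [0, 0, -0.4, 0, 0, 0],
  [0, 0, -0.8, 0, 0, 0.3],
  [0, 0, -0.9, 0, 0, 0.7],
  [0, 0, -0.7, 0, 0, 0.8],
  [0, 0, -0.4, 0, 0, 0.78],
  [-0.12, -0.3, 0, 0, 0, 0],
  [-0.28, -0.65, 0, 0, 0, 0],
  [-0.38, -0.92, 0, 0, 0, 0],
  [-0.38, -0.92, 0, 0, 0, 0],
  [-0.38, -0.92, 0, 0, 0, 0],
  [-0.38, -0.92, 0, 0, 0, 0],
  [-0.38, -0.92, 0, 0, 0, 0],
  [-0.38, -0.92, 0, 0, 0, 0],
  [-0.38, -0.92, 0, 0, 0, 0],
  [-0.26, -0.62, 0, 0, 0, 0],
  [-0.16, -0.35, 0, 0, 0, 0],
  [-0.07, -0.18, 0.2, 0, 0, 0],
  [0, 0, 0.5, 0, 0, 0],
  [0, 0, 0.5, 0, 0, 0],
])

```text
time_s: 47.78
ee_pos: [0.4519, -0.009, 0.0867]
orientation: [3.119, -0.375, -0.001]
contact_force: [-0.8, -0.3, -1.5]
grip_width: 0.0632
finger_force: 65.7
```

Call:
apply_moves([
  [0, 0, 0.2, 0, 0, 0],
  [0, 0, 0, 0, 0, 0],
  [0, 0, 0, 0, 0, 0],
])

```text
time_s: 48.15
ee_pos: [0.4526, -0.0089, 0.0824]
orientation: [3.119, -0.375, 0.001]
contact_force: [0.4, 0.1, 0.2]
grip_width: 0.0632
finger_force: 65.7
```

```bash
python3 - <<'E'
from h import *
plan((453.0,-9.2,58.6,-13.7))
c=cloud("wrist"); cv2.imwrite("pics/w3.png",c[0][:,:,::-1])
p,_=imaging.get_image("scene"); cv2.imwrite("pics/s3.png",cv2.resize(p[100:260,240:440,::-1],None,fx=3,fy=3))
E
```

```text
t 48.1 at [452.6  -8.9  82.4] yaw -13.72 tilt [ 0.03 -0.01] F [0.4 0.1 0.2] w 0.0632
(453.0, -9.2, 58.6, -13.7) turn -0.00 then shift [0.01 0.01 0.79] rows>=1
```

View pics/s3.png

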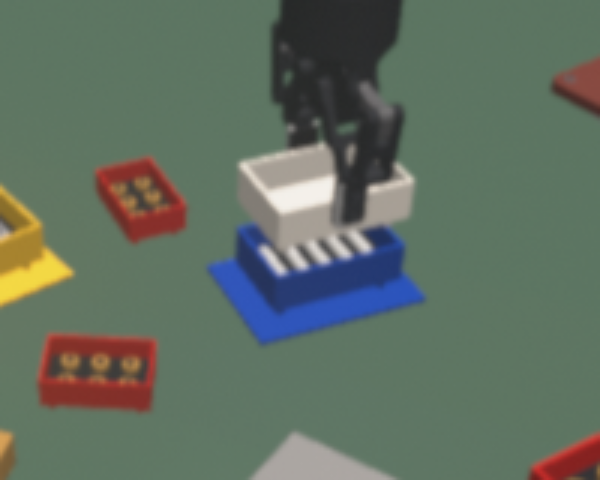

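View pics/w3.png

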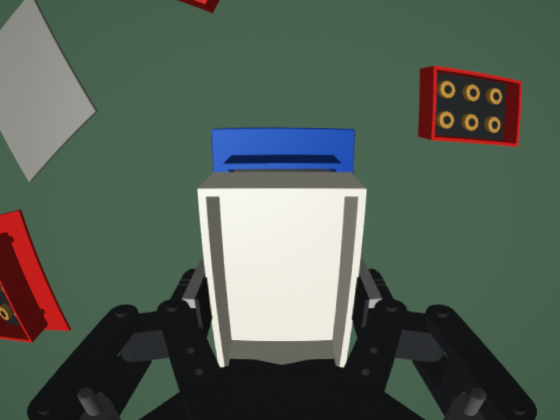

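Call:
apply_moves([
  [0.015, 0.01, 0.15, 0, 0, 0],
  [0, 0, 0.2, 0, 0, 0],
  [0, 0, 0.12, 0, 0, 0],
  [0, 0, 0.1, 0, 0, 0],
  [0, 0, 0.08, 0, 0, 0],
  [0, 0, 0, 0, 0, 0],
])

```text
time_s: 49.0
ee_pos: [0.4525, -0.009, 0.0624]
orientation: [-3.119, 0.375, 0.001]
contact_force: [0.7, -0.2, -0.5]
grip_width: 0.0627
finger_force: 65.7
```

Call:
apply_moves([
  [0, 0, 0.05, 0, 0, 0],
  [0, 0, 0.04, 0, 0, 0],
  [0, 0, 0.03, 0, 0, 0],
  [0, 0, 0, 0, 0, 0],
])

```text
time_s: 49.5
ee_pos: [0.4526, -0.009, 0.0589]
orientation: [-3.119, 0.375, 0.0]
contact_force: [0.4, 0.8, -1.1]
grip_width: 0.0628
finger_force: 65.7
```

Call:
apply_moves([
  [0, 0, 0.02, 0, 0, 0],
  [0, 0, 0.02, 0, 0, 0],
  [0, 0, 0, 0, 0, 0],
])

```text
time_s: 49.88
ee_pos: [0.4528, -0.009, 0.0585]
orientation: [3.119, -0.375, -0.0]
contact_force: [-3.2, -0.0, 6.4]
grip_width: 0.0629
finger_force: 66.8
```

Resting contact. Release and rise, then check.

Call:
apply_moves([
  [0, 0, 0, 0, 0, 0],
  [0, 0, 0, 0, 0, 0],
  [0, 0, 0, 0, 0, 0],
  [0, 0, 0, 0, 0, 0],
  [0, 0, -0.2, 0, 0, 0],
  [0, 0, -0.5, 0, 0, 0],
  [0, 0, -0.8, 0, 0, 0],
  [0, 0, -0.9, 0, 0, 0],
  [0, 0, -0.9, 0, 0, 0],
  [0, 0, -0.8, 0, 0, 0],
  [0, 0, -0.5, 0, 0, 0],
  [0, 0, -0.2, 0, 0, 0],
  [0, 0, 0, 0, 0, 0],
], fingers=1)

```text
time_s: 51.5
ee_pos: [0.4526, -0.009, 0.2018]
orientation: [3.119, -0.375, 0.0]
contact_force: [0.9, -0.1, 0.3]
grip_width: 0.0854
finger_force: 0.0
```

```bash
python3 - <<'E'
from h import *
plan()
c=cloud("wrist"); cv2.imwrite("pics/w4.png",c[0][:,:,::-1])
print("wt",rect(c,"white",.074,(.452,-.009),.085,.065,.09), "bmat",rect(c,"blue",.004,(.452,-.009),.1,-.01,.02))
P=c[4]; h,s,v=[c[1][...,i].astype(int) for i in range(3)]
m=COL["white"](h,s,v)&(P[...,2]>.065)&(P[...,2]<.09)&(np.hypot(P[...,0]-.452,P[...,1]+.009)<.08)
A=np.c_[P[m][:,:2]-P[m][:,:2].mean(0),np.ones(m.sum())]; k=np.linalg.lstsq(A,P[m][:,2],rcond=None)[0]; print("rim z, tilt deg",k[2],np.degrees(k[:2]))
p,_=imaging.get_image("scene"); cv2.imwrite("pics/s4.png",p[:,:,::-1])
E
```

```text
t 51.5 at [452.6  -9.  201.8] yaw -13.70 tilt [ 0.01 -0.  ] F [ 0.9 -0.1  0.3] w 0.0854
wt [452.3, -8.8, 100.8, 64.6, -13.7, 1898] bmat [452.4, -9.3, 129.7, 94.1, -13.8, 2707]
rim z, tilt deg 0.07251814753995603 [ 0.72836357 -0.1087282 ]
```

View pics/s4.png

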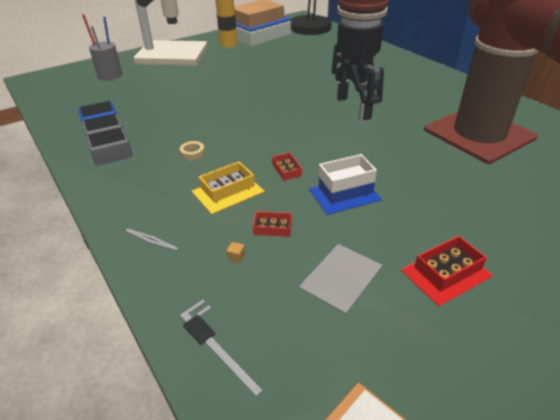

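The picture shows every tray on its own mat: yellow at (228,183), red at (450,263), and white sitting level on blue at (347,180). The tape at (192,150) and the brass block at (236,251) have not moved.

```bash
python3 -c "
from station import close_job
print(close_job())"
```

```text
the job is handed in; nothing more can be done
None
```

The job is handed in after about 52 s of robot time: the red, yellow and blue trays are on their own mats, within about 1 mm and 0.3° by the wrist camera, the white tray is seated level on the blue one, and the brass block and tape were left alone.

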